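# Unstack the bench kit and set up the stations

## Robot

A 6-joint arm with a two-finger parallel gripper is mounted at the origin on the work surface. World frame = base frame: x ahead of the robot, y to its left, z up, the work surface at z = 0. Lengths are in m, angles in rad, forces in N, time in s.
With the tool pointing down it reaches from about 0.3 to 0.775 m from the base axis. Payload 14.6 kg.
Tool frame: the origin (TCP) lies between the finger pads; the fingertips stand 14 mm ahead of it and the grasp point (between the pads) lies 5 mm behind it; z points along the fingers, y is the line along which they close (so a half turn about z gives the same grasp; the last joint's range is limited). The gripper opens to 94 mm and grips with 3 to 60 N. Pads are 16 mm wide; open, the fingers measure 119 mm over their backs; the gripper's body (75 mm by 177 mm) begins 78 mm behind the grasp point.
Start: joints at [-1.278, 0.3, 1.521, -0, 1.321, -0.067], TCP at [0.194, -0.515, 0.219] pointing down, gripper open.
Joint ranges: [-3.03, 3.03], [-0.79, 2.21], [0.23, 2.52], [-1.04, 4.18], [0, 3.07], [-2.55, 2.55]. Speed limits (rad/s): [2.22, 2.22, 2.57, 3.14, 3.14, 3.14].

## Interface

Orientations are given as [roll, pitch, yaw] about the fixed x, y, z axes, in that order (R = Rz(yaw) Ry(pitch) Rx(roll)).
In Python, from station import ctrl gives the robot as it stands. The module is installed in compiled form; this text tells all that it offers.
- The arm moves only by the tool move_arm, never from a script. Its argument "targets" is a list of rows, each a list of 7 numbers: the opening, from -1 (shut) to 1 (fully open), then the shift along the tool's x, y, z in units of 50 mm (1.0 is 50 mm), then the turn, a rotation vector about the tool's x, y, z in rad. A call has 1 to 12 rows; each row is the pose to reach, as a shift and turn from the pose commanded when the call began, along the tool's axes at that moment; what a row does not reach only later rows make up. A row lasts 1/10 s, in which the tool goes at most 50 mm and 8.59 degrees, less where a joint would pass 70% of its speed; a pose out of reach is approached as far as the arm can. A call with a gripper value outside its range is refused whole. The fingers move at their own pace and stop on an object; "grip_force" is the grip in N (left out, the last holds). Time passes only in rows, so rows that repeat a pose let the fingers close. It gives the time, the measured TCP pose, the force, the opening and the grip force at its end, in the units of the state.
- ctrl.get_obs(): the state, without advancing time (a new reading comes with each control period).
- ctrl.camera(name): name is "scene" or "top" or "wrist"; returns (picture, depth): 400x640x3 uint8, red, green, blue; 400x640 float32, m along the optical axis (not along the pixel's ray), 0 where there is no reading.
- ctrl.camera_params(name): a dict with "intrinsics" (3x3 intrinsics, pixels), "rvec" (rotation vector, rad) and "tvec" (3), from world to camera coordinates, as OpenCV has them; the wrist camera has in their place "T_tool_cam" (4x4, takes a point from camera to tool coordinates, whose origin is the TCP and whose axes are the flange's). Camera axes: x right, y down, z forward; pixel columns grow to the right and rows downward; lengths in m; the calibration is good to about 2 mm. A picture is of the moment at which its call begins: read the wrist's pose just before it. camera_params takes no time and is no camera call.
- ctrl.hand_in(): hands the job in; it is judged then, once.
Trained networks look in the newest picture that a camera, given by its name, has taken for a name from the list of things; names that differ only in an ending like _2 or _b are one class to them, and where a whole thing is asked for, a point or a joint stands for the part that bears it (a point fixed in the world has none). Each returns a list of dicts, best first, with "score" (0 to 1); they miss things now and then, are a little off and sometimes report something else, mostly with a low value. They report only what shows in the picture. A call takes as long as a camera call.
- ctrl.cut_out(camera, target): "region" (400x640 bool, what is visible of it) and "point" ([column, row] in pixels, amid what is visible of it).
- ctrl.tip_of(camera, target): "point" ([column, row] in pixels: a listed point, or the origin of a listed thing).
The state is a dict: "time_s": time; "qpos": joint angles; "joint_vel": joint speeds; "tau": joint torques, N m; "ee_pos": TCP position; "eef_rot": TCP orientation; "force": force on the tool from outside, world axes, zero at the start; "moment": the same for the moment, N m; "grip_width": finger opening in m; "grip_force": force on a finger pad.
Only numpy, scipy, OpenCV 4.12 (cv2) and the standard library are available. Lean on these libraries where they do the work, as an engineer would, in place of code of your own. Each camera call takes 0.05 s, during which the arm holds its last target. There are 200 camera calls.

## Task

The kit for this run has been left in one pile on the bench. Take it apart one piece at a time from the top down, and set each piece down gently, without dropping it: the crucible upright in the middle of the balance pan, the lidded box flat in the middle of the shaker platform, the aluminium block down in the bay of the dry bath, and the tube rack flat inside the shallow tray. Do not knock the bottle or the jar.

Things in the scene. Friction and masses are not known exactly. Their poses are not given: they have to be found in the camera images.
- crucible: Top of the pile: squat white porcelain crucible with its lid fixed on, upright cylinder 40 mm diameter, straight side up to 29 mm, 38 mm high over a small lid button (12 mm diameter). About 0.06 kg. Origin: centre of its underside, z up.
- blot_box: Second in the pile: flat grey plastic box with closed lid (fixed on), 44 mm (its x) by 66 mm (its y) by 28 mm high, about 0.09 kg. Origin: centre of its underside, z up.
- heat_block: Third in the pile: plain aluminium block with rows of dark wells, 54 mm (its x) by 84 mm (its y) by 40 mm high, about 0.38 kg. Origin: centre of its underside, z up.
- tube_rack: Bottom of the pile, standing on the bench: white open-sided tube rack with a top plate full of dark holes, 64 mm (its x) by 110 mm (its y) by 45 mm high, about 0.15 kg; its long sides can be gripped at any height as if solid. Origin: centre of its underside, z up. Each upper piece stands within about 6 mm and 6 degrees of centred and square on the piece beneath it.
- balance: Laboratory balance, fixed: white body with one round steel pan, 100 mm diameter, flat top 56 mm above the bench. Origin: at bench height straight below the pan's centre. The body reaches 62 mm to -x, 103 mm to +x (display and keys there) and 70 mm either side in y, 44 mm high.
- shaker: Rocking shaker, fixed and switched off: grey base with a flat rectangular black rubber-covered platform, 110 mm (its x) by 130 mm (its y), level, top 70 mm above the bench. Origin: at bench height straight below the platform's centre. The base reaches 62 mm to -x, 103 mm to +x and 65 mm either side in y, 46 mm high.
- dry_bath: Dry-bath heater, fixed and cold: white housing 66 mm high with an open rectangular bay in its top, 70 mm (its x) by 100 mm (its y), 10 mm deep, bay floor 56 mm above the bench. Origin: at bench height straight below the bay's centre. The housing reaches 62 mm to -x, 103 mm to +x (display and keys there) and 70 mm either side in y.
- tray: Shallow open white tray on the bench, fixed: outside 96 mm (its x) by 142 mm (its y) by 12 mm high, walls and floor 4 mm thick, inside 88 by 134 mm. Origin: centre of its underside, z up.
- reagent_bottle: Bystander, loose: brown glass bottle with blue cap, 58 mm diameter, 115 mm high. Origin: centre of its underside.
- sample_jar: Bystander, loose: clear jar with white lid, 60 mm diameter, 65 mm high. Origin: centre of its underside.

How it is judged:
On the way, in this order (a step that is already met when the one before it is completed fails the run):
1. the crucible stands released on the balance pan (horizontal distance between crucible and balance below 0.015 m and z of crucible in the frame of balance between 0.052 and 0.06 m and angle between crucible's own z axis and vertical below 0.1 rad and linear speed of crucible below 0.03 m/s and angular speed of crucible below 0.3 rad/s and contact force between crucible and the fingers below 0.1 N), for 0.2 s.
2. then the lidded box lies released on the shaker platform (horizontal distance between blot_box and shaker below 0.015 m and z of blot_box in the frame of shaker between 0.066 and 0.074 m and angle between blot_box's own z axis and vertical below 0.1 rad and linear speed of blot_box below 0.03 m/s and angular speed of blot_box below 0.3 rad/s and contact force between blot_box and the fingers below 0.1 N), for 0.2 s.
3. then the aluminium block sits released in the dry bath's bay (horizontal distance between heat_block and dry_bath below 0.014 m and z of heat_block in the frame of dry_bath between 0.052 and 0.06 m and angle between heat_block's own z axis and vertical below 0.1 rad and linear speed of heat_block below 0.03 m/s and angular speed of heat_block below 0.3 rad/s and contact force between heat_block and the fingers below 0.1 N and angle between the x axis of heat_block and the x axis of dry_bath, either way round below 0.3 rad), for 0.2 s.
4. then the tube rack stands released in the tray (horizontal distance between tube_rack and tray below 0.022 m and z of tube_rack in the frame of tray between 0.001 and 0.008 m and angle between tube_rack's own z axis and vertical below 0.1 rad and linear speed of tube_rack below 0.03 m/s and angular speed of tube_rack below 0.3 rad/s and contact force between tube_rack and the fingers below 0.1 N and angle between the x axis of tube_rack and the x axis of tray, either way round below 0.3 rad), for 0.2 s.
At the end, for the whole second after the job is handed in: All upright (0.1 rad), released, at rest: crucible on the pan and box on the platform, each within 15 mm of the centre; block on the bay floor and rack on the tray floor, long sides along the long sides (0.3 rad); bottle and jar within 20 mm of their starts, upright (all of step 1 and all of step 2 and all of step 3 and all of step 4 and distance of each of reagent_bottle, sample_jar from where it was at the start of the episode below 0.02 m and angle between each of reagent_bottle, sample_jar's own z axis and vertical below 0.15 rad); the robot touches nothing.
It fails at once if the bottle or the jar is knocked over or pushed away (distance of any of reagent_bottle, sample_jar from where it was at the start of the episode above 0.03 m or angle between any of reagent_bottle, sample_jar's own z axis and vertical above 0.5 rad).
It fails at once if one of the four pieces is dropped (falls free of the fingers) ((linear speed of crucible above 0.5 m/s and contact force between crucible and the fingers below 0.1 N) or (linear speed of blot_box above 0.5 m/s and contact force between blot_box and the fingers below 0.1 N) or (linear speed of heat_block above 0.5 m/s and contact force between heat_block and the fingers below 0.1 N) or (linear speed of tube_rack above 0.5 m/s and contact force between tube_rack and the fingers below 0.1 N)).
It also fails if it takes over 128 s, if anything falls off the work surface, if the arm or the gripper's body presses on something with over 40 N, if the wrist force passes 120 N, or if a joint passes its speed limit or range.

## Working session

There is one attempt and no reset: what is moved stays moved. The work goes in short steps, Python scripts to look and compute and a tool call to move; the robot and the scene stay as the last step left them, time stands still between calls to the robot, and variables do not carry over. Pictures are saved under pics/ and viewed, at most 14 in all, crops included, and the job is handed in when it is done.

Besides the shell and the picture viewer there is one more tool, called after "Request:" as name(argument=value, ...), one argument or row to a line, values as JSON. move_arm: Moves the arm, as the interface text tells. Its arguments: {"type":"object","properties":{"targets":{"type":"array"},"grip_force":{"type":"number"}},"required":["targets"]}

```bash
mkdir -p pics; ls; cat > h.py <<'E'
import numpy as np, cv2
from scipy.spatial.transform import Rotation as R
from station import ctrl
def pose(o=None):
    o=o or ctrl.get_obs(); T=np.eye(4); T[:3,3]=o["ee_pos"]; T[:3,:3]=R.from_euler('xyz',o["eef_rot"]).as_matrix(); return T
def shot(name,save=None):
    T=pose(); img,d=ctrl.camera(name); p=ctrl.camera_params(name); K=np.array(p["intrinsics"])
    if name=="wrist": W=T@np.array(p["T_tool_cam"])
    else:
        C=np.eye(4); C[:3,:3]=cv2.Rodrigues(np.array(p["rvec"],float))[0]; C[:3,3]=np.ravel(p["tvec"]); W=np.linalg.inv(C)
    v,u=np.mgrid[:400,:640]
    P=np.stack([(u-K[0,2])/K[0,0]*d,(v-K[1,2])/K[1,1]*d,d],-1)@W[:3,:3].T+W[:3,3]
    P[d<=0]=np.nan
    if save: cv2.imwrite("pics/"+save,img[...,::-1])
    return img,d,P,K,W
E
python3 - <<'E'
from h import *
o=ctrl.get_obs(); print({k:np.round(v,3) for k,v in o.items()})
for n in("scene","top"):
    img,d,P,K,W=shot(n,n+".png"); print(n,W[:3,3].round(3),(d>0).mean())
    for t in "crucible blot_box heat_block tube_rack balance shaker dry_bath tray reagent_bottle sample_jar".split():
        r=ctrl.cut_out(n,t)
        if r:
            m=r[0]["region"]; q=P[m]; q=q[~np.isnan(q[:,0])]
            ztop=np.percentile(q[:,2],90); s=q[abs(q[:,2]-ztop)<.008]
            rc=cv2.minAreaRect((s[:,:2]*1000).astype(np.float32))
            print(t,round(r[0]["score"],2),r[0]["point"],"med",np.median(s,0).round(3),"rect",np.round(rc[0]),np.round(rc[1]),round(rc[2]))
        else: print(t,None)
E
```

```text
pics
{'time_s': np.float64(0.0), 'qpos': array([-1.278,  0.3  ,  1.522,  0.   ,  1.321, -0.067]), 'joint_vel': array([-0.001, -0.001, -0.   , -0.001, -0.001, -0.   ]), 'tau': array([-1.0000e-03, -5.3180e+01, -3.5273e+01,  7.1000e-02,  2.4000e-02,
       -0.0000e+00]), 'ee_pos': array([ 0.194, -0.515,  0.219]), 'eef_rot': array([-3.14, -0.  ,  0.36]), 'force': array([-0.248,  0.57 ,  0.721]), 'moment': array([ 0.034,  0.017, -0.018]), 'grip_force': np.float64(0.0), 'grip_width': np.float64(0.094)}
scene [ 1.035 -0.127  0.866] 0.99626953125
crucible 0.87 [336.5, 155.9] med [0.459 0.062 0.144] rect [456.  64.] [37. 39.] 75
blot_box 0.68 [333.1, 166.8] med [0.465 0.048 0.112] rect [455.  60.] [65. 44.] 66
heat_block 0.95 [332.0, 177.1] med [0.469 0.05  0.084] rect [454.  58.] [84. 54.] 67
tube_rack 0.96 [331.8, 186.9] med [0.469 0.044 0.044] rect [455.  56.] [109.  64.] 68
balance 0.62 [388.8, 256.2] med [0.668 0.12  0.055] rect [687. 120.] [100. 143.] 88
shaker 0.82 [478.0, 185.3] med [0.527 0.406 0.069] rect [523. 409.] [111. 129.] 2
dry_bath 0.6 [153.1, 248.0] med [ 0.583 -0.382  0.06
[... 501 characters left out ...]
64. 42.] 65
heat_block 0.52 [305.4, 238.9] med [0.438 0.043 0.087] rect [453.  61.] [84. 53.] 69
tube_rack 0.71 [315.6, 240.6] med [0.442 0.018 0.048] rect [454.  59.] [110.  64.] 68
balance 0.97 [274.5, 150.5] med [0.668 0.123 0.058] rect [682. 124.] [148. 128.] 11
shaker 0.77 [166.3, 203.9] med [0.522 0.412 0.071] rect [523. 413.] [110. 130.] 1
dry_bath 0.97 [459.3, 194.2] med [ 0.577 -0.379  0.069] rect [ 555. -380.] [166. 142.] 1
tray 0.92 [374.6, 153.6] med [ 0.683 -0.148  0.009] rect [ 682. -149.] [ 98. 143.] 2
reagent_bottle 0.93 [418.5, 272.8] med [ 0.358 -0.254  0.117] rect [ 358. -253.] [25. 26.] 1
sample_jar 0.56 [218.6, 270.2] med [0.368 0.272 0.067] rect [368. 272.] [51. 51.] 89
```

View pics/top.png

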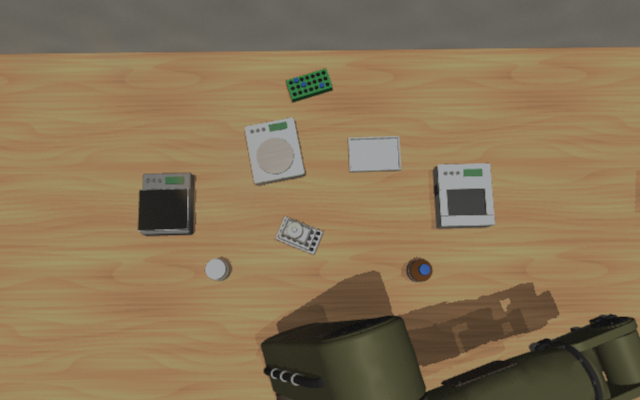

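View pics/scene.png

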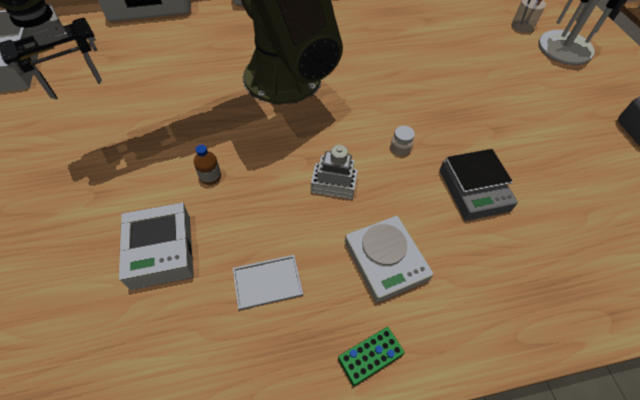

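```bash
python3 - <<'E'
from h import *
for n in("scene","top"):
    img,d,P,K,W=shot(n)
    X,Y,Z=P[...,0],P[...,1],P[...,2]
    def rect(m,l):
        q=(P[m][:,:2]*1000).astype(np.float32); rc=cv2.minAreaRect(q); print(n,l,len(q),np.round(rc[0],1),np.round(rc[1],1),round(rc[2],1),"mean",q.mean(0).round(1), "z",np.median(Z[m]).round(4))
    near=lambda x,y,r:(abs(X-x)<r)&(abs(Y-y)<r)
    rect(near(.55,-.38,.058)&(Z>.045)&(Z<.0605),"bay floor")
    rect(near(.55,-.38,.12)&(Z>.0625)&(Z<.08),"housing top")
    rect(near(.67,.12,.085)&(Z>.051)&(Z<.066),"pan")
    rect(near(.455,.06,.03)&(Z>.127),"crucible")
    rect(near(.523,.41,.09)&(Z>.062),"platform")
    for t in ("balance","dry_bath","tray","shaker"):
        print(t,[(np.round(r["point"]),round(r["score"],2)) for r in ctrl.tip_of(n,t)][:1])
E
```

```text
scene bay floor 1179 [ 529.  -384.2] [68.8 99.7] 0.5 mean [ 528.9 -384.9] z 0.0558
scene housing top 2961 [ 553.5 -382.1] [166.5 140.3] 0.7 mean [ 567.9 -382.6] z 0.0656
scene pan 1405 [666.1 120.7] [98.3 99.3] 63.9 mean [667.4 120.1] z 0.0552
scene crucible 235 [456.8  62.9] [38.5 38.9] 40.0 mean [460.1  61.4] z 0.1428
scene platform 1845 [522.4 410.4] [110.9 131. ] 0.8 mean [525.5 408. ] z 0.0688
balance [(array([382., 254.]), 0.89)]
dry_bath [(array([159., 246.]), 0.9)]
tray [(array([383., 250.]), 0.62)]
shaker [(array([469., 185.]), 0.8)]
top bay floor 694 [ 534.6 -382.6] [ 71.2 100. ] 0.7 mean [ 534.1 -381.7] z 0.0579
top housing top 2403 [ 554.6 -379.7] [165.5 142. ] 0.8 mean [ 560.8 -379.1] z 0.0682
top pan 1105 [683.5 121.3] [152.7 127.6] 9.3 mean [669.3 123.1] z 0.0577
top crucible 212 [456.1  64.8] [38.  38.4] 62.7 mean [455.7  64.6] z 0.1461
top platform 2060 [523.3 412.4] [110.7 130.4] 1.1 mean [522.2 411.4] z 0.0713
balance [(array([278., 159.]), 0.77)]
dry_bath [(array([458., 206.]), 0.95)]
tray [(array([376., 155.]), 0.65)]
shaker [(array([170., 214.]), 0.86)]
```

The top view has the balance at (275,155), the tray at (374,155), the dry bath at (465,195), the shaker at (166,205), the pile at (300,235), the jar at (217,268) and the bottle at (420,270). The scene view confirms that the appliance displays face +x. Next I'll move above the pile for a closer look.

```bash
cat > go.py <<'E'
import sys
from h import *
# go.py x y z yawdeg : prints shift (50mm units) & rotvec in tool axes from the present pose
x,y,z,w=map(float,sys.argv[1:5]); o=ctrl.get_obs(); T=pose(o)
s=T[:3,:3].T@(np.array([x,y,z])-T[:3,3])/.05
r=(R.from_matrix(T[:3,:3]).inv()*R.from_euler('xyz',[np.pi,0,np.radians(w)])).as_rotvec()
print("t",round(o["time_s"],2),"row",s.round(3),r.round(3))
E
python3 go.py .40 .03 .33 68
```

```text
t 1.6 row [ 7.699 -8.744 -2.211] [-0.     0.    -0.827]
```

Request:
move_arm(
  targets=[
    [1,2.0,-2.2,-2.21,0,0,-0.2],
    [1,3.85,-4.37,-2.21,0,0,-0.4],
    [1,7.7,-8.74,-2.21,0,0,-0.827],
    [1,7.7,-8.74,-2.21,0,0,-0.827],
    [1,7.7,-8.74,-2.21,0,0,-0.827],
    [1,7.7,-8.74,-2.21,0,0,-0.827],
    [1,7.7,-8.74,-2.21,0,0,-0.827],
    [1,7.7,-8.74,-2.21,0,0,-0.827],
    [1,7.7,-8.74,-2.21,0,0,-0.827],
    [1,7.7,-8.74,-2.21,0,0,-0.827],
    [1,7.7,-8.74,-2.21,0,0,-0.827],
    [1,7.7,-8.74,-2.21,0,0,-0.827],
  ],
  grip_force=20,
)

```text
time_s: 2.8
ee_pos: [0.4003, 0.032, 0.3306]
eef_rot: [3.141, -0.0, 1.187]
force: [1.5, -0.4, 0.3]
grip_width: 0.0939
grip_force: 0.0
```

```bash
cat > look.py <<'E'
from h import *
img,d,P,K,W=shot("wrist","w1.png"); print("cam",W.round(3).tolist())
Z=P[...,2]; near=(abs(P[...,0]-.455)<.08)&(abs(P[...,1]-.06)<.08)
for l,a,b in(("cruc",.133,.16),("box",.106,.118),("block",.079,.09),("rack",.038,.05)):
    m=near&(Z>a)&(Z<b)
    if m.sum()>50:
        q=(P[m][:,:2]*1000).astype(np.float32); rc=cv2.minAreaRect(q); print(l,m.sum(),np.round(rc[0],1),np.round(rc[1],1),round(rc[2],1),"z",np.median(Z[m]).round(4))
E
python3 look.py; python3 go.py .456 .0635 .2 68
```

```text
cam [[0.927, -0.36, -0.101, 0.431], [-0.374, -0.892, -0.252, 0.105], [0.001, 0.272, -0.962, 0.496], [0.0, 0.0, 0.0, 1.0]]
cruc 1016 [455.3  63.3] [38.7 39.3] 16.1 z 0.144
box 985 [455.   59.9] [66.  44.1] 65.9 z 0.1127
block 797 [452.   59.3] [83.4 53.4] 67.6 z 0.0848
rack 761 [453.6  56.7] [109.5  64.4] 67.5 z 0.0448
t 2.85 row [0.885 0.809 2.626] [ 0.001 -0.002  0.004]
```

View pics/w1.png

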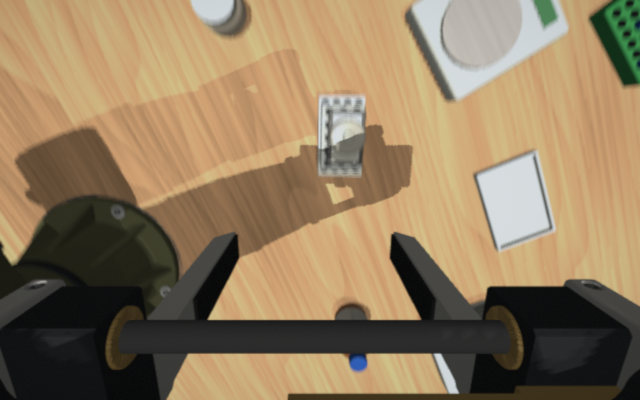

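The wrist view shows the pile squarely at (342,135) between the finger directions, and all four pieces are measured. Descending on the crucible.

Request:
move_arm(
  targets=[
    [1,0.88,0.81,1.0,0,0,0],
    [1,0.88,0.81,2.0,0,0,0],
    [1,0.88,0.81,2.8,0,0,0],
    [1,0.88,0.81,3.4,0,0,0],
    [1,0.88,0.81,3.8,0,0,0],
    [1,0.88,0.81,4.0,0,0,0],
    [1,0.88,0.81,4.0,0,0,0],
    [-0.1,0.88,0.81,4.0,0,0,0],
    [-0.3,0.88,0.81,4.0,0,0,0],
    [-1,0.88,0.81,4.0,0,0,0],
    [-1,0.88,0.81,4.0,0,0,0],
    [-1,0.88,0.81,4.0,0,0,0],
  ],
  grip_force=12,
)

```text
time_s: 4.05
ee_pos: [0.4543, 0.0554, 0.1302]
eef_rot: [3.141, -0.0, 1.187]
force: [-0.2, 0.5, 0.4]
grip_width: 0.0575
grip_force: 0.0
```

```bash
python3 go.py .4555 .0635 .131 68;python3 - <<'E'
from h import *
for i in range(3):
    o=ctrl.get_obs(); print(o["time_s"],o["ee_pos"].round(4),o["eef_rot"].round(4),o["joint_vel"].round(3)); ctrl.camera("wrist")
E
```

```text
t 4.05 row [ 0.159 -0.037 -0.015] [ 0. -0. -0.]
4.05 [0.4543 0.0554 0.1302] [ 3.1412e+00 -2.0000e-04  1.1868e+00] [ 0.001  0.003  0.002 -0.002 -0.    -0.002]
4.1 [0.4542 0.0554 0.1301] [ 3.1413e+00 -2.0000e-04  1.1867e+00] [ 0.002  0.003  0.004 -0.     0.     0.   ]
4.15 [0.4542 0.0554 0.1301] [ 3.1414e+00 -1.0000e-04  1.1868e+00] [ 0.001  0.002  0.003  0.001 -0.002 -0.001]
```

Request:
move_arm(
  targets=[
    [0.2,0.08,-0.02,-0.015,0,0,0],
    [0.2,0.16,-0.04,-0.015,0,0,0],
    [0.2,0.16,-0.04,-0.015,0,0,0],
    [-1,0.16,-0.04,-0.015,0,0,0],
    [-1,0.16,-0.04,-0.015,0,0,0],
    [-1,0.16,-0.04,-0.015,0,0,0],
    [-1,0.16,-0.04,-0.015,0,0,0],
    [-1,0.16,-0.04,-0.015,0,0,0],
    [-1,0.16,-0.04,-0.015,0,0,0],
  ],
  grip_force=12,
)

```text
time_s: 5.1
ee_pos: [0.4553, 0.0635, 0.1307]
eef_rot: [3.142, 0.0, 1.187]
force: [0.2, -0.3, -1.2]
grip_width: 0.0397
grip_force: 12.0
```

```bash
python3 go.py .667 .121 .15 68
```

```text
t 5.1 row [ 2.652  3.495 -0.386] [ 0.  0. -0.]
```

Request:
move_arm(
  targets=[
    [-1,0,0,-0.3,0,0,0],
    [-1,0,0,-1.0,0,0,0],
    [-1,0.45,0.6,-1.0,0,0,0],
    [-1,0.9,1.2,-1.0,0,0,0],
    [-1,1.35,1.8,-1.0,0,0,0],
    [-1,1.8,2.4,-1.0,0,0,0],
    [-1,2.25,3.0,-0.8,0,0,0],
    [-1,2.5,3.3,-0.6,0,0,0],
    [-1,2.65,3.5,-0.4,0,0,0],
    [-1,2.65,3.5,-0.4,0,0,0],
    [-1,2.65,3.5,-0.4,0,0,0],
    [-1,2.65,3.5,-0.4,0,0,0],
  ],
)

```text
time_s: 6.3
ee_pos: [0.6669, 0.1207, 0.1516]
eef_rot: [3.141, -0.0, 1.187]
force: [0.9, -0.3, 0.1]
grip_width: 0.0397
grip_force: 12.0
```

```bash
python3 go.py .667 .1215 .075 68
```

```text
t 6.3 row [ 0.015 -0.006  1.533] [ 0.001 -0.    -0.   ]
```

Request:
move_arm(
  targets=[
    [-1,0.01,0,0.4,0,0,0],
    [-1,0.01,0,0.8,0,0,0],
    [-1,0.01,0,1.15,0,0,0],
    [-1,0.01,0,1.4,0,0,0],
    [-1,0.01,0,1.48,0,0,0],
    [-1,0.01,0,1.52,0,0,0],
    [-1,0.01,0,1.54,0,0,0],
    [-1,0.01,0,1.55,0,0,0],
    [-1,0.01,0,1.56,0,0,0],
    [-1,0.01,0,1.56,0,0,0],
  ],
)

```text
time_s: 7.3
ee_pos: [0.6677, 0.1214, 0.0737]
eef_rot: [3.141, -0.001, 1.187]
force: [-1.8, 0.3, 5.1]
grip_width: 0.0396
grip_force: 12.0
```

Force 5 N indicates contact with the pan. Release and rise.

Request:
move_arm(
  targets=[
    [0.0,0,0,0,0,0,0],
    [0.1,0,0,0,0,0,0],
    [0.5,0,0,0,0,0,0],
    [0.5,0,0,0,0,0,0],
    [0.5,0,0,0,0,0,0],
    [0.5,0,0,-0.1,0,0,0],
    [0.5,0,0,-0.4,0,0,0],
    [0.7,0,0,-1.0,0,0,0],
    [1,0,0,-1.8,0,0,0],
    [1,0,0,-2.0,0,0,0],
    [1,0,0,-2.0,0,0,0],
  ],
)

```text
time_s: 8.4
ee_pos: [0.6682, 0.1214, 0.1758]
eef_rot: [3.138, -0.002, 1.187]
force: [0.9, -0.1, -0.7]
grip_width: 0.0936
grip_force: 0.0
```

```bash
python3 - <<'E'
from h import *
img,d,P,K,W=shot("top"); Z=P[...,2]
img,d,P2,K,W=shot("scene")
for n,P in(("top",P),("scene",P2)):
  for l,x,y,z0,z1 in(("cruc",.667,.121,.078,.1),("box",.455,.06,.106,.122)):
    Z=P[...,2]; m=(abs(P[...,0]-x)<.05)&(abs(P[...,1]-y)<.05)&(Z>z0)&(Z<z1)
    if m.sum()>20:
        rc=cv2.minAreaRect((P[m][:,:2]*1000).astype(np.float32)); print(n,l,m.sum(),np.round(rc[0],1),np.round(rc[1],1),round(rc[2],1),"z",np.median(Z[m]).round(4))
E
python3 go.py .455 .0605 .16 66
```

```text
scene cruc 157 [669.8 115.3] [29.8 39.1] 89.7 z 0.0861
scene box 423 [454.3  60. ] [65.5 47.1] 65.7 z 0.1122
t 8.5 row [-2.716 -3.477  0.245] [-0.001  0.     0.035]
```

Request:
move_arm(
  targets=[
    [1,-0.6,-0.77,0,0,0,0.03],
    [1,-1.2,-1.54,0,0,0,0.03],
    [1,-1.8,-2.3,0,0,0,0.03],
    [1,-2.3,-2.95,0.2,0,0,0.03],
    [1,-2.6,-3.33,0.24,0,0,0.03],
    [1,-2.72,-3.48,0.24,0,0,0.03],
    [1,-2.72,-3.48,0.24,0,0,0.03],
    [1,-2.72,-3.48,0.24,0,0,0.03],
    [1,-2.72,-3.48,0.24,0,0,0.03],
    [1,-2.72,-3.48,0.24,0,0,0.03],
  ],
)

```text
time_s: 9.5
ee_pos: [0.4557, 0.0606, 0.1604]
eef_rot: [-3.141, 0.0, 1.157]
force: [-0.6, -0.6, -0.9]
grip_width: 0.0943
grip_force: 0.0
```

```bash
python3 go.py .4548 .060 .103 66
```

```text
t 9.5 row [-0.018 -0.01   1.149] [-0.     0.     0.005]
```

Request:
move_arm(
  targets=[
    [1,-0.02,-0.01,0.5,0,0,0],
    [0.4,-0.02,-0.01,0.9,0,0,0],
    [0.3,-0.02,-0.01,1.1,0,0,0],
    [0.3,-0.02,-0.01,1.15,0,0,0],
    [0.1,-0.02,-0.01,1.15,0,0,0],
    [-1,-0.02,-0.01,1.15,0,0,0],
    [-1,-0.02,-0.01,1.15,0,0,0],
    [-1,-0.02,-0.01,1.15,0,0,0],
    [-1,-0.02,-0.01,1.15,0,0,0],
    [-1,-0.02,-0.01,1.15,0,0,0],
    [-1,-0.02,-0.01,1.15,0,0,0],
    [-1,-0.02,-0.01,1.15,0,0,0],
  ],
  grip_force=15,
)

```text
time_s: 10.7
ee_pos: [0.4545, 0.0598, 0.1038]
eef_rot: [3.141, -0.0, 1.157]
force: [-1.5, -0.5, 6.4]
grip_width: 0.0441
grip_force: 15.0
```

```bash
python3 go.py .523 .411 .15 90
```

```text
t 10.7 row [ 6.983 -1.571 -0.923] [ 0.001 -0.    -0.414]
```

Request:
move_arm(
  targets=[
    [-1,0,0,-0.1,0,0,0],
    [-1,0,0,-0.3,0,0,0],
    [-1,0,0,-0.7,0,0,0],
    [-1,0,0,-1.0,0,0,0],
    [-1,0.4,-0.1,-1.0,0,0,0],
    [-1,1.0,-0.2,-1.0,0,0,-0.05],
    [-1,1.6,-0.4,-1.0,0,0,-0.1],
    [-1,2.2,-0.5,-1.0,0,0,-0.15],
    [-1,2.2,-0.5,-1.0,0,0,-0.15],
    [-1,2.2,-0.5,-1.0,0,0,-0.15],
  ],
)

```text
time_s: 11.7
ee_pos: [0.4755, 0.1706, 0.1535]
eef_rot: [-3.142, 0.0, 1.307]
force: [-0.0, -0.1, -0.1]
grip_width: 0.044
grip_force: 15.0
```

```bash
python3 go.py .523 .411 .15 90; python3 - <<'E'
from h import *
img,d,P,K,W=shot("scene","s2.png")
E
```

```text
t 11.7 row [ 4.889 -0.334  0.069] [-0.     0.    -0.263]
```

View pics/s2.png

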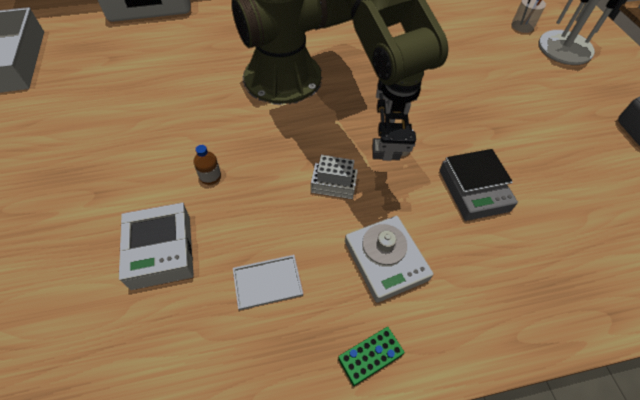

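The crucible stands centred on the pan at (388,240) and the box hangs level in the fingers at (390,150). Continuing to the shaker.

Request:
move_arm(
  targets=[
    [-1,0.4,0,0,0,0,-0.05],
    [-1,1.0,-0.05,0,0,0,-0.1],
    [-1,1.6,-0.1,0,0,0,-0.15],
    [-1,2.2,-0.15,0,0,0,-0.2],
    [-1,2.8,-0.2,0,0,0,-0.263],
    [-1,3.4,-0.23,0,0,0,-0.263],
    [-1,4.0,-0.27,0,0,0,-0.263],
    [-1,4.5,-0.31,0,0,0,-0.263],
    [-1,4.8,-0.33,0.07,0,0,-0.263],
    [-1,4.89,-0.33,0.3,0,0,-0.263],
    [-1,4.89,-0.33,0.5,0,0,-0.263],
    [-1,4.89,-0.33,0.5,0,0,-0.263],
  ],
)

```text
time_s: 12.95
ee_pos: [0.523, 0.4091, 0.126]
eef_rot: [-3.139, 0.002, 1.569]
force: [0.5, -0.5, -1.3]
grip_width: 0.0437
grip_force: 15.0
```

```bash
python3 go.py .523 .411 .0888 90
```

```text
t 12.95 row [0.039 0.002 0.743] [-0.003  0.002 -0.002]
```

Request:
move_arm(
  targets=[
    [-1,0.01,0,0.3,0,0,0],
    [-1,0.01,0,0.5,0,0,0],
    [-1,0.01,0,0.62,0,0,0],
    [-1,0.01,0,0.68,0,0,0],
    [-1,0.01,0,0.71,0,0,0],
    [-1,0.01,0,0.73,0,0,0],
    [-1,0.01,0,0.74,0,0,0],
    [-1,0.01,0,0.74,0,0,0],
  ],
)

```text
time_s: 13.75
ee_pos: [0.5235, 0.4114, 0.0914]
eef_rot: [3.141, -0.0, 1.57]
force: [0.1, -0.0, -1.6]
grip_width: 0.0435
grip_force: 15.0
```

Request:
move_arm(
  targets=[
    [-1,0,0,0.02,0,0,0],
    [-1,0,0,0.035,0,0,0],
    [-1,0,0,0.045,0,0,0],
    [-1,0,0,0.055,0,0,0],
    [-1,0,0,0.055,0,0,0],
  ],
)

```text
time_s: 14.25
ee_pos: [0.5235, 0.4113, 0.0889]
eef_rot: [3.141, -0.0, 1.57]
force: [-2.6, -1.7, 4.5]
grip_width: 0.0441
grip_force: 15.0
```

Contact; release.

Request:
move_arm(
  targets=[
    [0.05,0,0,0,0,0,0],
    [0.2,0,0,0,0,0,0],
    [0.5,0,0,0,0,0,0],
    [0.5,0,0,0,0,0,0],
    [0.5,0,0,0,0,0,0],
    [0.5,0,0,-0.1,0,0,0],
    [0.5,0,0,-0.4,0,0,0],
    [0.7,0,0,-1.0,0,0,0],
    [1,0,0,-1.4,0,0,0],
    [1,0,0,-1.4,0,0,0],
    [1,0,0,-1.4,0,0,0],
  ],
)

```text
time_s: 15.35
ee_pos: [0.5235, 0.4113, 0.159]
eef_rot: [3.141, -0.0, 1.57]
force: [0.2, 0.0, -0.1]
grip_width: 0.0938
grip_force: 0.0
```

```bash
python3 go.py .475 .17 .16 80;python3 go.py .4535 .0595 .16 67.7
```

```text
t 15.35 row [-4.827 -0.966 -0.024] [ 0.001 -0.001  0.174]
t 15.35 row [-7.038 -1.394 -0.025] [ 0.001 -0.001  0.388]
```

Request:
move_arm(
  targets=[
    [1,-0.4,-0.08,0,0,0,0.0],
    [1,-1.1,-0.22,0,0,0,0.05],
    [1,-1.9,-0.38,0,0,0,0.1],
    [1,-2.7,-0.53,0,0,0,0.15],
    [1,-3.5,-0.69,0,0,0,0.2],
    [1,-4.3,-0.85,0,0,0,0.25],
    [1,-5.1,-1.01,0,0,0,0.3],
    [1,-5.9,-1.17,0,0,0,0.35],
    [1,-6.5,-1.29,0,0,0,0.388],
    [1,-6.9,-1.37,0,0,0,0.388],
    [1,-7.04,-1.39,0,0,0,0.388],
    [1,-7.04,-1.39,0,0,0,0.388],
  ],
)

```text
time_s: 16.55
ee_pos: [0.4535, 0.0591, 0.158]
eef_rot: [-3.141, 0.0, 1.181]
force: [0.1, 0.3, -0.3]
grip_width: 0.0939
grip_force: 0.0
```

```bash
cat > look2.py <<'E'
from h import *
for n in("wrist","scene"):
    img,d,P,K,W=shot(n,n+"3.png"); Z=P[...,2]
    for l,x,y,r,a,b in(("boxS",.523,.411,.05,.09,.103),("block",.455,.06,.06,.077,.091),("rack",.455,.06,.08,.036,.052)):
        m=(abs(P[...,0]-x)<r)&(abs(P[...,1]-y)<r)&(Z>a)&(Z<b)
        if m.sum()>50:
            rc=cv2.minAreaRect((P[m][:,:2]*1000).astype(np.float32)); print(n,l,m.sum(),np.round(rc[0],1),np.round(rc[1],1),round(rc[2],1),"z",np.median(Z[m]).round(4))
E
python3 look2.py; python3 go.py .4535 .0595 .075 67.7
```

```text
wrist block 6759 [452.1  59.3] [84.7 54.2] 66.9 z 0.0848
wrist rack 1374 [453.8  57.6] [108.9  63.5] 67.6 z 0.0448
scene boxS 424 [525.  410.4] [68.  46.2] 89.0 z 0.0969
scene block 550 [452.3  58.9] [83.7 57.4] 67.3 z 0.0841
scene rack 356 [453.   56.6] [110.  65.] 67.5 z 0.0443
t 16.65 row [-0.011  0.002  1.663] [-0.001  0.     0.001]
```

Request:
move_arm(
  targets=[
    [1,-0.02,-0.02,0.5,0,0,0.01],
    [1,-0.02,-0.02,1.0,0,0,0.01],
    [1,-0.02,-0.02,1.4,0,0,0.01],
    [1,-0.02,-0.02,1.6,0,0,0.01],
    [0.6,-0.02,-0.02,1.66,0,0,0.01],
    [0.3,-0.02,-0.02,1.66,0,0,0.01],
    [0.2,-0.02,-0.02,1.66,0,0,0.01],
    [-1,-0.02,-0.02,1.66,0,0,0.01],
    [-1,-0.02,-0.02,1.66,0,0,0.01],
    [-1,-0.02,-0.02,1.66,0,0,0.01],
    [-1,-0.02,-0.02,1.66,0,0,0.01],
    [-1,-0.02,-0.02,1.66,0,0,0.01],
  ],
  grip_force=35,
)

```text
time_s: 17.85
ee_pos: [0.4522, 0.059, 0.0758]
eef_rot: [-3.141, -0.0, 1.172]
force: [-4.6, 1.6, 6.4]
grip_width: 0.0535
grip_force: 35.0
```

```bash
python3 go.py .45 -.16 .15 80; python3 go.py .5335 -.3815 .15 90.7
```

```text
t 17.85 row [-4.052  1.661 -1.485] [-0.    -0.    -0.225]
t 17.85 row [-7.485  4.921 -1.486] [-0.    -0.    -0.411]
```

Request:
move_arm(
  targets=[
    [-1,0,0,-0.1,0,0,0],
    [-1,0,0,-0.3,0,0,0],
    [-1,0,0,-0.7,0,0,0],
    [-1,0,0,-1.2,0,0,0],
    [-1,-0.2,0.1,-1.5,0,0,0],
    [-1,-0.7,0.46,-1.5,0,0,-0.05],
    [-1,-1.3,0.86,-1.5,0,0,-0.1],
    [-1,-1.9,1.25,-1.5,0,0,-0.15],
    [-1,-2.5,1.64,-1.5,0,0,-0.2],
    [-1,-3.1,2.04,-1.5,0,0,-0.25],
    [-1,-3.5,2.3,-1.5,0,0,-0.28],
    [-1,-3.5,2.3,-1.5,0,0,-0.28],
  ],
)

```text
time_s: 19.05
ee_pos: [0.4905, -0.1497, 0.1509]
eef_rot: [3.141, 0.001, 1.45]
force: [-0.1, 0.1, -3.3]
grip_width: 0.0537
grip_force: 35.0
```

```bash
python3 go.py .5335 -.3815 .15 90.7
```

```text
t 19.05 row [-4.499  1.414  0.022] [ 0.     0.001 -0.133]
```

Request:
move_arm(
  targets=[
    [-1,-0.4,0.13,0,0,0,-0.03],
    [-1,-1.0,0.31,0,0,0,-0.06],
    [-1,-1.6,0.5,0,0,0,-0.09],
    [-1,-2.2,0.69,0,0,0,-0.133],
    [-1,-2.8,0.88,0,0,0,-0.133],
    [-1,-3.4,1.07,0,0,0,-0.133],
    [-1,-3.9,1.23,0,0,0,-0.133],
    [-1,-4.3,1.35,0,0,0,-0.133],
    [-1,-4.5,1.41,0.02,0,0,-0.133],
    [-1,-4.5,1.41,0.02,0,0,-0.133],
    [-1,-4.5,1.41,0.02,0,0,-0.133],
    [-1,-4.5,1.41,0.02,0,0,-0.133],
  ],
)

```text
time_s: 20.25
ee_pos: [0.5337, -0.3778, 0.1497]
eef_rot: [3.142, -0.0, 1.586]
force: [0.4, 0.5, -3.6]
grip_width: 0.0539
grip_force: 35.0
```

```bash
python3 - <<'E'
from h import *
img,d,P,K,W=shot("wrist","w4.png"); Z=P[...,2]; X=P[...,0];Y=P[...,1]
for l,a,b in(("block",.105,.125),("housing",.062,.071)):
    m=(abs(X-.55)<.12)&(abs(Y+.38)<.12)&(Z>a)&(Z<b)
    if m.sum()>50:
        rc=cv2.minAreaRect((P[m][:,:2]*1000).astype(np.float32)); print(l,m.sum(),np.round(rc[0],1),np.round(rc[1],1),round(rc[2],1),"z",np.median(Z[m]).round(4), "xmax ymin ymax",X[m].max(),Y[m].min(),Y[m].max())
m=(abs(Z-.056)<.004)&(abs(X-.5335)<.06)&(abs(Y+.38)<.08)
print(m.sum(), [ (f(X[m]).round(4),f(Y[m]).round(4)) for f in(np.min,np.max)] if m.any() else 0)
E
python3 go.py .5335 -.3815 .0868 90.7
```

```text
block 118 [ 534.3 -336.1] [52.9  0.7] 0.9 z 0.1222 xmax ymin ymax 0.5607164270599814 -0.3366398720313981 -0.3354580113241206
housing 15223 [ 553.7 -382.3] [165.3 139.4] 0.9 z 0.0658 xmax ymin ymax 0.6368363515732115 -0.45290575430623425 -0.31143639285709973
1665 [(np.float64(0.474), np.float64(-0.3507)), (np.float64(0.5931), np.float64(-0.3116))]
t 20.3 row [-0.072 -0.006  1.259] [ 0.    -0.     0.003]
```

View pics/w4.png

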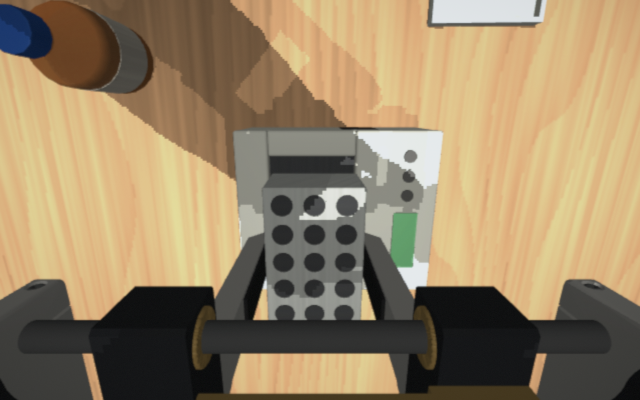

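The block, at (315,250), hangs square over the bay opening at (312,160) and the gaps look even. Shifting about 4 mm in -y and lowering.

Request:
move_arm(
  targets=[
    [-1,-0.08,0,0.2,0,0,0],
    [-1,-0.08,0,0.5,0,0,0],
    [-1,-0.08,0,0.7,0,0,0],
    [-1,-0.08,0,0.75,0,0,0],
    [-1,-0.08,0,0.75,0,0,0],
    [-1,-0.08,0,0.75,0,0,0],
  ],
)

```text
time_s: 20.9
ee_pos: [0.5338, -0.383, 0.1123]
eef_rot: [3.141, 0.0, 1.585]
force: [-0.3, -0.9, -3.4]
grip_width: 0.0537
grip_force: 35.0
```

```bash
python3 go.py .5333 -.382 .0868 90.8
```

```text
t 20.9 row [ 0.02  -0.01   0.509] [0. 0. 0.]
```

Request:
move_arm(
  targets=[
    [-1,0.01,-0.01,0.1,0,0,0],
    [-1,0.01,-0.01,0.2,0,0,0],
    [-1,0.01,-0.01,0.3,0,0,0],
    [-1,0.01,-0.01,0.38,0,0,0],
    [-1,0.01,-0.01,0.43,0,0,0],
    [-1,0.01,-0.01,0.46,0,0,0],
    [-1,0.01,-0.01,0.48,0,0,0],
    [-1,0.01,-0.01,0.49,0,0,0],
    [-1,0.01,-0.01,0.5,0,0,0],
    [-1,0.01,-0.01,0.5,0,0,0],
  ],
)

```text
time_s: 21.9
ee_pos: [0.5332, -0.3824, 0.087]
eef_rot: [3.142, 0.0, 1.585]
force: [0.6, -0.5, -4.0]
grip_width: 0.0537
grip_force: 35.0
```

Request:
move_arm(
  targets=[
    [-1,0,0,0.01,0,0,0],
    [-1,0,0,0.02,0,0,0],
    [-1,0,0,0.03,0,0,0],
    [-1,0,0,0.03,0,0,0],
  ],
)

```text
time_s: 22.3
ee_pos: [0.5332, -0.3825, 0.0869]
eef_rot: [3.141, 0.0, 1.585]
force: [-6.6, 3.7, 9.7]
grip_width: 0.0536
grip_force: 35.0
```

Contact at the expected height; release.

Request:
move_arm(
  targets=[
    [0.2,0,0,0,0,0,0],
    [0.4,0,0,0,0,0,0],
    [0.6,0,0,0,0,0,0],
    [0.6,0,0,0,0,0,0],
    [0.6,0,0,0,0,0,0],
    [0.6,0,0,-0.1,0,0,0],
    [0.6,0,0,-0.4,0,0,0],
    [0.7,0,0,-1.0,0,0,0],
    [1,0,0,-1.6,0,0,0],
    [1,0,0,-1.6,0,0,0],
    [1,0,0,-1.6,0,0,0],
  ],
)

```text
time_s: 23.4
ee_pos: [0.5333, -0.3825, 0.1667]
eef_rot: [3.14, 0.001, 1.585]
force: [-0.5, 0.4, -1.2]
grip_width: 0.0938
grip_force: 0.0
```

```bash
python3 go.py .4535 .057 .13 67.6
```

```text
t 23.4 row [ 8.813 -1.474  0.722] [0.002 0.001 0.405]
```

Request:
move_arm(
  targets=[
    [1,0.6,-0.1,0,0,0,0.05],
    [1,1.5,-0.25,0,0,0,0.1],
    [1,2.4,-0.4,0,0,0,0.15],
    [1,3.3,-0.55,0,0,0,0.2],
    [1,4.2,-0.7,0,0,0,0.25],
    [1,5.1,-0.85,0,0,0,0.3],
    [1,6.0,-1.0,0,0,0,0.35],
    [1,6.9,-1.15,0.2,0,0,0.405],
    [1,7.8,-1.3,0.4,0,0,0.405],
    [1,8.5,-1.42,0.6,0,0,0.405],
    [1,8.81,-1.47,0.72,0,0,0.405],
    [1,8.81,-1.47,0.72,0,0,0.405],
  ],
)

```text
time_s: 24.6
ee_pos: [0.4523, 0.0586, 0.1282]
eef_rot: [-3.139, 0.001, 1.182]
force: [0.3, 0.3, 1.0]
grip_width: 0.0938
grip_force: 0.0
```

```bash
python3 - <<'E'
from h import *
for n in("wrist","scene"):
    img,d,P,K,W=shot(n,n+"5.png"); Z=P[...,2]
    for l,x,y,r,a,b in(("block",.533,-.382,.07,.088,.103),("rack",.455,.06,.08,.036,.052)):
        m=(abs(P[...,0]-x)<r)&(abs(P[...,1]-y)<r)&(Z>a)&(Z<b)
        if m.sum()>50:
            rc=cv2.minAreaRect((P[m][:,:2]*1000).astype(np.float32)); print(n,l,m.sum(),np.round(rc[0],1),np.round(rc[1],1),round(rc[2],1),"z",np.median(Z[m]).round(4))
E
python3 go.py .4535 .057 .032 67.6
```

```text
wrist rack 9716 [453.2  57.2] [110.   64.2] 67.4 z 0.0448
scene block 919 [ 534.2 -382.5] [57.2 84.5] 0.5 z 0.0954
scene rack 823 [452.  57.] [110.1  67.5] 67.3 z 0.0441
t 24.7 row [0.006 0.003 1.944] [-0.001  0.     0.001]
```

Request:
move_arm(
  targets=[
    [1,0.0,0,0.5,0,0,0],
    [1,0.0,0,1.0,0,0,0],
    [1,0.0,0,1.5,0,0,0],
    [1,0,0,1.8,0,0,0],
    [1,0,0,1.94,0,0,0],
    [0.6,0,0,1.94,0,0,0],
    [0.45,0,0,1.94,0,0,0],
    [-1,0,0,1.94,0,0,0],
    [-1,0,0,1.94,0,0,0],
    [-1,0,0,1.94,0,0,0],
    [-1,0,0,1.94,0,0,0],
    [-1,0,0,1.94,0,0,0],
  ],
  grip_force=25,
)

```text
time_s: 25.9
ee_pos: [0.4536, 0.0571, 0.033]
eef_rot: [3.141, -0.0, 1.18]
force: [-2.2, -0.4, 6.7]
grip_width: 0.0636
grip_force: 25.0
```

```bash
python3 go.py .681 -.1505 .1 91
```

```text
t 25.9 row [-2.105  5.787 -1.337] [ 0.    -0.    -0.408]
```

Request:
move_arm(
  targets=[
    [-1,0,0,-0.1,0,0,0],
    [-1,0,0,-0.4,0,0,0],
    [-1,0,0,-0.9,0,0,0],
    [-1,0,0,-1.34,0,0,0],
    [-1,-0.2,0.5,-1.34,0,0,-0.05],
    [-1,-0.4,1.1,-1.34,0,0,-0.1],
    [-1,-0.62,1.7,-1.34,0,0,-0.15],
    [-1,-0.84,2.3,-1.34,0,0,-0.2],
    [-1,-1.05,2.9,-1.34,0,0,-0.25],
    [-1,-1.27,3.5,-1.34,0,0,-0.3],
    [-1,-1.5,4.1,-1.34,0,0,-0.35],
    [-1,-1.6,4.4,-1.34,0,0,-0.408],
  ],
)

```text
time_s: 27.1
ee_pos: [0.6275, -0.1025, 0.0994]
eef_rot: [3.141, 0.0, 1.589]
force: [-0.7, -0.4, -2.0]
grip_width: 0.0637
grip_force: 25.0
```

```bash
python3 go.py .681 -.1505 .1 91
```

```text
t 27.1 row [-0.979  1.052 -0.011] [0.    0.    0.001]
```

Request:
move_arm(
  targets=[
    [-1,-0.3,0.3,0,0,0,0],
    [-1,-0.7,0.75,0,0,0,0],
    [-1,-0.98,1.05,0,0,0,0],
    [-1,-0.98,1.05,0,0,0,0],
    [-1,-0.98,1.05,0,0,0,0],
    [-1,-0.98,1.05,0,0,0,0],
  ],
)

```text
time_s: 27.7
ee_pos: [0.6792, -0.1482, 0.0995]
eef_rot: [-3.141, -0.0, 1.588]
force: [0.5, -0.0, -0.9]
grip_width: 0.0634
grip_force: 25.0
```

```bash
python3 - <<'E'
from h import *
img,d,P,K,W=shot("scene","s6.png"); X,Y,Z=P[...,0],P[...,1],P[...,2]
for n in("scene",):
    m=(abs(X-.68)<.08)&(abs(Y+.15)<.1)&(Z>.001)&(Z<.016); print(X[m].min(),X[m].max(),Y[m].min(),Y[m].max())
E
python3 go.py .681 -.1505 .038 91
```

```text
0.60022974792255 0.7598591102881114 -0.24996777452355778 -0.05023533229522649
t 27.75 row [-0.047  0.033  1.233] [-0. -0.  0.]
```

View pics/s6.png

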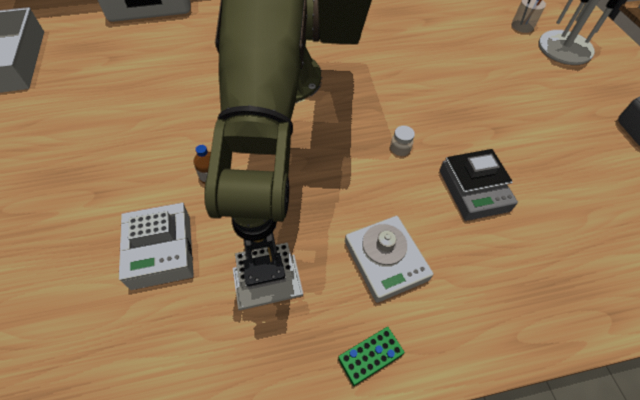

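The block sits in the bay (152,225), the box on the platform (484,163) and the crucible on the pan (388,240). The rack is square over the tray at (265,270). Lowering it.

Request:
move_arm(
  targets=[
    [-1,-0.01,0.01,0.3,0,0,0],
    [-1,-0.02,0.02,0.6,0,0,0],
    [-1,-0.02,0.02,0.85,0,0,0],
    [-1,-0.02,0.02,1.05,0,0,0],
    [-1,-0.02,0.02,1.15,0,0,0],
    [-1,-0.02,0.02,1.2,0,0,0],
    [-1,-0.02,0.02,1.22,0,0,0],
    [-1,-0.02,0.02,1.23,0,0,0],
    [-1,-0.02,0.02,1.24,0,0,0],
    [-1,-0.02,0.02,1.25,0,0,0],
    [-1,-0.02,0.02,1.26,0,0,0],
    [-1,-0.02,0.02,1.26,0,0,0],
  ],
)

```text
time_s: 28.95
ee_pos: [0.6809, -0.1499, 0.0371]
eef_rot: [3.141, 0.0, 1.588]
force: [-2.9, 0.2, 4.3]
grip_width: 0.0637
grip_force: 25.0
```

Request:
move_arm(
  targets=[
    [0.45,0,0,0,0,0,0],
    [0.6,0,0,0,0,0,0],
    [0.8,0,0,0,0,0,0],
    [0.8,0,0,0,0,0,0],
    [0.8,0,0,0,0,0,0],
    [0.8,0,0,-0.1,0,0,0],
    [0.8,0,0,-0.4,0,0,0],
    [0.9,0,0,-1.0,0,0,0],
    [1,0,0,-1.9,0,0,0],
    [1,0,0,-2.8,0,0,0],
    [1,0,0,-3.0,0,0,0],
    [1,0,0,-3.0,0,0,0],
  ],
)

```text
time_s: 30.15
ee_pos: [0.6814, -0.15, 0.1896]
eef_rot: [3.137, 0.001, 1.588]
force: [0.6, 0.6, -0.4]
grip_width: 0.0942
grip_force: 0.0
```

```bash
python3 - <<'E'
from h import *
img,d,P,K,W=shot("wrist","w7.png"); img,d,P2,K,W=shot("scene","s7.png")
for n,P in(("wrist",P),("scene",P2)):
  Z=P[...,2]
  for l,x,y,r,a,b in(("rack",.681,-.15,.08,.04,.055),("cruc",.667,.121,.04,.075,.1),("box",.523,.411,.05,.09,.105),("block",.533,-.382,.06,.085,.103),("bottle",.359,-.254,.03,.105,.125),("jar",.366,.27,.04,.058,.072)):
    m=(abs(P[...,0]-x)<r)&(abs(P[...,1]-y)<r)&(Z>a)&(Z<b)
    if m.sum()>20:
        rc=cv2.minAreaRect((P[m][:,:2]*1000).astype(np.float32)); print(n,l,m.sum(),np.round(rc[0],1),np.round(rc[1],1),round(rc[2],1),"z",np.median(Z[m]).round(4))
E
```

```text
wrist rack 6763 [ 682.4 -150.6] [ 64.2 110.4] 0.9 z 0.0488
wrist block 630 [ 552.9 -352.8] [30.6 30.9] 69.7 z 0.0951
scene rack 1178 [ 683.1 -150.5] [ 63.2 109.7] 1.7 z 0.0485
scene cruc 267 [669.  119.4] [38.  38.9] 68.7 z 0.0862
scene box 422 [524.9 410. ] [67.7 45.5] 89.8 z 0.0967
scene block 957 [ 534.5 -382.3] [56.8 84.4] 1.1 z 0.0954
scene jar 251 [366.1 270.7] [51.  53.2] 13.5 z 0.0638
```

View pics/s7.png

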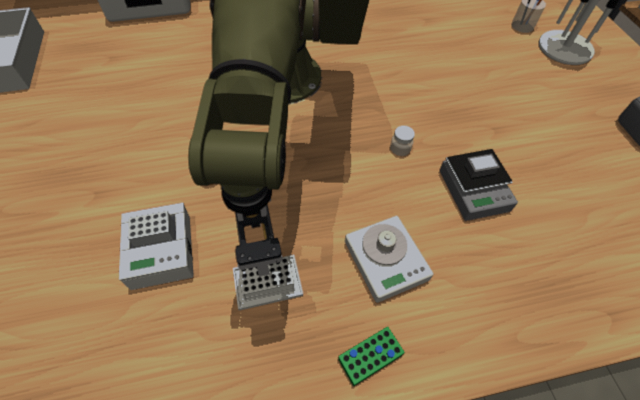

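All four pieces sit in their places: rack (268,278), block (152,225), crucible (388,240) and box (484,163). The jar hasn't moved; the bottle is hidden behind the arm, which never went near it. Handing in.

```bash
python3 -c "
from station import ctrl
print(ctrl.hand_in())"
```

```text
the job is handed in; nothing more can be done
None
```

All four pieces are set down and released in their places, and I handed the job in at about 30 s; no verdict came back, the jar hasn't moved, and the bottle was hidden behind the arm in the last picture.

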